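# Read the air in the conditioning drawer with a stem hygrometer

## Task

We need an air reading from the steel conditioning box on the sandal maker's bench: first take away the sole that was left lying over the test port in its top and lay it (do not drop it) flat, face up, in the middle of the round wooden cutting block. Then draw the stem hygrometer out of the awl block and lower its stem upright through the port until the dark depth ring on the stem is level with the box top, never letting the instrument touch the port or any part of the box, and finish holding it there, still, upright and centred in the port, without letting go. Leave everything else on the bench where it is.

Things in the scene. Friction and masses are not known exactly. Their poses are not given: they have to be found in the camera images.
- cond_box: low grey-blue sheet-steel conditioning drawer for leather, fixed to the bench, 360 mm deep (its x) x 300 mm wide (its y) x 140 mm high, drawer front with bar handle towards the robot (-x). Flat level top at z = 140 mm. Origin at the centre of its underside, z up
- port (a point): centre of the mouth of the test port, level with the box top, 30 mm from the middle of the box top towards the drawer front (box -x) and 40 mm to the left (box +y). A straight vertical bore 26 mm across through the 30 mm thick insulated top, with a flat steel flange ring (50 mm across, flush) round it; below is the hollow chamber, whose floor lies 113 mm below the port's mouth. At the start the sole hides it
- sole: brown perforated hard rubber sole, rigid, 236 mm long (its x, toe to +x), 80 mm wide at the ball, 58 mm at the heel and 48 mm across the straight waist (50 mm long) at its middle, 12 mm thick, about 0.14 kg. It lies flat and face up (perforated side up) on the box top over the port. Origin at the underside of the waist, the place to grip it across (along its y); z up
- block: round end-grain wooden cutting block, fixed, 220 mm across, 60 mm high, flat empty top. Origin at the centre of its underside. It stands left or right of the conditioning box
- stand: awl block: fixed wooden block 170 mm (its x) x 80 mm (its y) x 115 mm high, on the other side of the conditioning box. Its one 12 mm vertical hole, 50 mm from the centre towards its -x (the robot's side), carries the hygrometer; three awls and a punch, up to 70 mm above its top, are fixed in its other half. Origin at the centre of its underside
- probe: stem hygrometer, one rigid instrument, about 0.09 kg: a steel stem 8 mm in diameter and 110 mm long below a plastic grip 22 mm (its x) x 34 mm (its y) x 80 mm high. It stands upright in the awl block's hole with the grip's underside on the block's top (115 mm) and the stem hidden in the hole. Origin at the stem's tip, z up the stem
- probe_tip (a point): the lower tip of the hygrometer's stem
- probe_mark (a point): dark depth ring round the hygrometer's stem, 75 mm above the tip, on the stem's axis (35 mm below the grip); it is to be level with port at the end
- probe_handle (a point): middle of the place to grip the hygrometer: 50 mm above the underside of its plastic grip, 30 mm below its top, on the axis
- dish: bystander: shallow round glass dish, 76 mm across, 24 mm high, standing on the top of the conditioning box towards one far corner; leave it; origin at its underside centre
- hammer: bystander: cobbler's hammer lying on the right-hand side of the bench, about 220 mm long, 26 mm high; origin on the bench, about mid handle
- wax_tin: bystander: small round tin, 52 mm across, 36 mm high, on the top of the conditioning box near its front right corner; leave it; origin at its underside centre
- bottle: bystander: clear plastic bottle, 68 mm across, 210 mm high, left side of the bench
- jar: bystander: small plastic jar, 64 mm across, 120 mm high, on the left between the box and the back of the bench
Things that resemble listed ones, but are neither listed nor needed, are in the scene too. Leave any green or purple look-alike of the stand alone.

How it is judged:
By the outcome, as a careful person would: the job done as asked, in the order asked, and still so for the second after the job is handed in, while the arm keeps its last pose, push and grip.
It also fails if it takes over 72 s, if anything falls off the work surface, if the arm or the gripper's body presses on something with over 40 N, if the wrist force passes 120 N, or if a joint passes its speed limit or range.

## Robot

A 6-joint arm with a two-finger parallel gripper is mounted at the origin on the work surface. World frame = base frame: x ahead of the robot, y to its left, z up, the work surface at z = 0. Lengths are in m, angles in rad, forces in N, time in s.
With the tool pointing down it reaches from about 0.325 to 0.9 m from the base axis. Payload 6.1 kg.
Tool frame: the origin (TCP) lies midway between the tips of the shut fingers; the grasp point (between the pads) lies 19 mm behind it; x points along the fingers, y is the direction in which the jaws open and shut, and the axes are right-handed (so a half turn about x gives the same grasp; the last joint's range is limited). The gripper opens to 85 mm and grips with 20 to 120 N. Pads are 22 mm wide; open, the fingers measure 114 mm over their backs; the gripper's body (76 mm by 85 mm) begins 54 mm behind the grasp point. The pads swing forward as they close: fully open they stand 13 mm farther back than shut.
Start: joints at [-1.404, 0.22, 1.526, -0, 1.395, -0.126], TCP at [0.18, -0.598, 0.231] pointing down, gripper open.
Joint ranges: [-2.98, 2.98], [-0.91, 2.08], [0.09, 2.57], [-1.24, 4.39], [0.2, 2.65], [-2.68, 2.68]. Speed limits (rad/s): [2.57, 2.57, 3.01, 3.14, 3.14, 3.14].

## Interface

Orientations are given as [roll, pitch, yaw] about the fixed x, y, z axes, in that order (R = Rz(yaw) Ry(pitch) Rx(roll)).
In Python, from plant import movep, move_l, set_joints, gripper_to, hold, inverse_kinematics, observe, get_image, get_calibration, Unreachable, job_done gives the robot as it stands. Calls block until the motion is done:
- movep(position, orientation): joint-space move of the TCP to a pose.
- move_l(position, feed=0.15, rotation=None, max_force=None): straight line of the TCP; rotation=None keeps the orientation; feed is the mean speed in m/s. With max_force (N) it stops when the force on the tool has changed by that much, and returns True; else False.
- set_joints(angles): joint-space move.
- gripper_to(opening, f_grip=None): finger opening in m; f_grip is the grip in N (None keeps the last); returns when the fingers have stopped.
- hold(seconds).
- inverse_kinematics(position, orientation): joint angles nearest the present ones, or None.
- observe(): the state.
- get_image(name): name is "scene" or "top" or "wrist"; returns (picture, depth): 384x512x3 uint8, red, green, blue; 384x512 float32, m along the optical axis (not along the pixel's ray), 0 where there is no reading.
- get_calibration(name): a dict with "intrinsics" (3x3 intrinsics, pixels), "world_from_camera" (4x4, takes a point from camera to world coordinates). Camera axes: x right, y down, z forward; pixel columns grow to the right and rows downward; lengths in m; the calibration is good to about 2 mm. A picture is of the moment at which its call begins: read the wrist's pose just before it. get_calibration takes no time and is no camera call; for the wrist camera it gives the pose at the moment of the call.
A pose or a line that the arm cannot do raises Unreachable and nothing moves.
- job_done(): hands the job in, once; it reports no verdict.
The state is a dict: "time_s": time; "q": joint angles; "joint_velocities": joint speeds; "joint_torque": joint torques, N m; "eef_pos": TCP position; "tcp_rot": TCP orientation; "ft_force": force on the tool from outside, world axes, zero at the start; "torque": the same for the moment, N m; "opening": finger opening in m.
Only numpy, scipy, OpenCV 4.12 (cv2) and the standard library are available. Lean on these libraries where they do the work, as an engineer would, in place of code of your own. Each camera call takes 0.05 s, during which the arm holds its last target. There are 200 camera calls.

## Working session

There is one attempt and no reset: what is moved stays moved. The work goes in short steps, each a Python script; the robot and the scene stay as the last script left them, time stands still between calls to the robot, and variables do not carry over. Pictures are saved under pics/ and viewed, about 8 in all and at most 12, crops included, and the job is handed in when it is done.

```bash
ls; mkdir -p pics; cat > h.py <<'E'
import numpy as np, cv2
from plant import *
def snap(name,fn=None):
    cal=get_calibration(name); rgb,d=get_image(name)
    if fn: cv2.imwrite('pics/'+fn+'.png',rgb[:,:,::-1]); np.savez('pics/'+fn+'.npz',rgb=rgb,d=d,K=cal['intrinsics'],T=cal['world_from_camera'])
    return rgb,d,np.array(cal['intrinsics']),np.array(cal['world_from_camera'])
def cloud(d,K,T):
    v,u=np.indices(d.shape); 
    P=np.stack([(u-K[0,2])/K[0,0]*d,(v-K[1,2])/K[1,1]*d,d],-1)
    return P@T[:3,:3].T+T[:3,3]
E
python3 - <<'E'
from h import *
print(observe()['time_s'],observe()['tcp_rot'])
a=snap('scene','s0')[0]; b=snap('top','t0')[0]
for n in('scene','top','wrist'):
    c=get_calibration(n);print(n,np.round(c['intrinsics'],1).tolist(),np.round(c['world_from_camera'],3).tolist())
E
```

```text
pics
0.0 [-1.71210047  1.5688701   1.72231694]
scene [[467.8, 0.0, 250.1], [0.0, 467.8, 189.2], [0.0, 0.0, 1.0]] [[-0.694, 0.521, -0.498, 1.332], [0.72, 0.499, -0.482, 0.774], [-0.003, -0.693, -0.721, 1.288], [0.0, 0.0, 0.0, 1.0]]
top [[361.0, 0.0, 256.9], [0.0, 361.0, 196.3], [0.0, 0.0, 1.0]] [[0.01, -0.997, 0.08, 0.417], [-1.0, -0.01, 0.001, 0.012], [-0.0, -0.08, -0.997, 1.445], [0.0, 0.0, 0.0, 1.0]]
wrist [[286.8, 0.0, 250.9], [0.0, 286.8, 191.1], [0.0, 0.0, 1.0]] [[0.289, -0.923, -0.253, 0.245], [-0.957, -0.279, -0.074, -0.579], [-0.002, 0.264, -0.965, 0.372], [0.0, 0.0, 0.0, 1.0]]
```

View pics/t0.png

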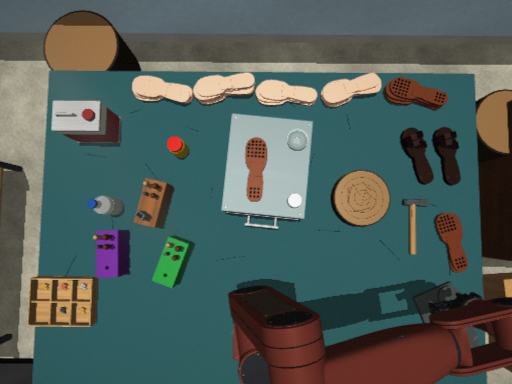

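View pics/s0.png

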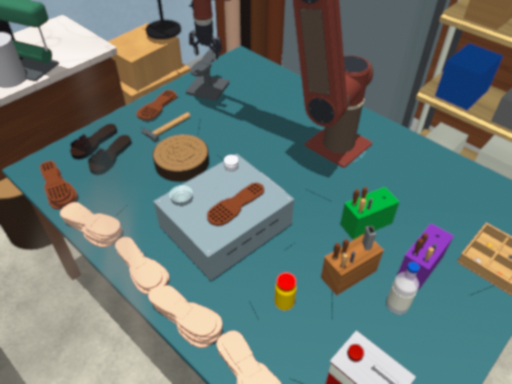

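The top view shows the sole at (257,170) on the box (267,167), the cutting block at (361,197) and the brown awl block at (152,203), with the green and purple look-alikes beside it. The scene view agrees, and shows the grey hygrometer on the robot-side end of the brown stand at (370,236). Next I'll measure these from depth.

```bash
python3 - <<'E'
from h import *
for f in('t0','s0'):
    z=np.load(f'pics/{f}.npz');P=cloud(z['d'],z['K'],z['T']);rgb=z['rgb'].astype(int);hsv=cv2.cvtColor(z['rgb'],cv2.COLOR_RGB2HSV)
    X,Y,Z=P[...,0],P[...,1],P[...,2]
    def rect(m,n):
        p=P[m]; 
        r=cv2.minAreaRect((p[:,:2]*1000).astype(np.float32)); print(f,n,len(p),'c',np.round(r[0],1),np.round(r[1],1),round(r[2],1),'mean',np.round(p.mean(0),4))
    red=rgb[...,0]-rgb[...,2]
    near=lambda x,y,r:(np.hypot(X-x,Y-y)<r)
    box=(abs(Z-.14)<.008)&near(.55,-.02,.28)&(red<15); rect(cv2.erode(box.astype(np.uint8),np.ones((3,3)))>0,'box')
    rect((Z>.142)&(Z<.165)&near(.55,0.02,.22)&(red>30),'sole')
    rect((abs(Z-.06)<.01)&near(.42,-.37,.2)&(red>20),'block')
    rect((abs(Z-.115)<.01)&near(.42,.38,.13)&(red>20),'stand')
    m=(Z>.15)&(Z<.25)&near(.42,.38,.13); rect(m,'tall')
    m=(Z>.188)&(Z<.25)&near(.42,.38,.13); 
    if m.sum():rect(m,'probe')
E
python3 - <<'E'
import cv2
a=cv2.imread('pics/t0.png')[165:240,120:190];b=cv2.imread('pics/s0.png')[210:300,310:400]
import numpy as np
cv2.imwrite('pics/c.png',np.hstack([cv2.resize(a,(390,390)),cv2.resize(b,(390,390))]))
E
```

```text
t0 box 5272 c [636.1 -21.6] [292.5 353.6] 84.8 mean [ 0.6289 -0.0208  0.1393]
t0 sole 1012 c [620.2  19.8] [233.6  76.5] 0.1 mean [0.6255 0.0208 0.1508]
t0 block 2330 c [ 518.7 -387.5] [216.  197.1] 78.2 mean [ 0.5223 -0.3876  0.0591]
t0 stand 647 c [485.5 413.1] [ 81.8 145.3] 76.8 mean [0.4814 0.4076 0.1139]
t0 tall 197 c [423.1 373.3] [240.  102.3] 22.2 mean [0.4333 0.3788 0.1773]
t0 probe 61 c [448.1 420.6] [33.1 21.9] 53.3 mean [0.4484 0.4203 0.1935]
s0 box 4737 c [635.9 -19.9] [298.7 356.7] 84.4 mean [ 0.6507 -0.0087  0.1401]
s0 sole 1002 c [619.5  19.9] [235.2  81.6] 0.5 mean [0.633  0.0221 0.1518]
s0 block 1523 c [ 516.6 -384.7] [221.  201.9] 78.8 mean [ 0.526  -0.3812  0.0599]
s0 stand 676 c [424.6 398.2] [241.8 133.5] 13.0 mean [0.481  0.4199 0.1148]
s0 tall 352 c [421.5 373.7] [253.2  98.5] 23.5 mean [0.4307 0.3808 0.1735]
s0 probe 72 c [450.2 422.4] [34.7 21.4] 54.4 mean [0.4517 0.4228 0.1939]
```

```bash
python3 - <<'E'
from h import *
for f in('t0','s0'):
    z=np.load(f'pics/{f}.npz');P=cloud(z['d'],z['K'],z['T']);rgb=z['rgb'].astype(int)
    X,Y,Z=P[...,0],P[...,1],P[...,2];red=rgb[...,0]-rgb[...,2]
    near=lambda x,y,r:(np.hypot(X-x,Y-y)<r)
    def comp(m,n,x,y):
        k,l,s,c=cv2.connectedComponentsWithStats(m.astype(np.uint8)); i=1+s[1:,4].argmax(); p=P[l==i]
        r=cv2.minAreaRect((p[:,:2]*1000).astype(np.float32)); e=cv2.minEnclosingCircle((p[:,:2]*1000).astype(np.float32))
        print(f,n,len(p),np.round(r[0],1),np.round(r[1],1),round(r[2],1),'circ',np.round(e[0],1),round(e[1],1),'z',p[:,2].mean().round(4))
    comp((abs(Z-.06)<.006)&near(.53,-.386,.15)&(red>20),'block',0,0)
    comp((abs(Z-.115)<.006)&near(.498,.41,.12)&(red>20),'stand',0,0)
    comp((abs(Z-.14)<.006)&near(.636,-.02,.3),'box',0,0)
    comp((Z>.188)&(Z<.22)&near(.45,.42,.04),'probe',0,0)
    comp((Z>.15)&(Z<.22)&near(.45,.42,.15)&~near(.45,.42,.03),'awl',0,0)
    p=P[(Z>.135)&(Z<.22)&near(.45,.42,.075)&~near(.45,.42,.026)]; print('close to probe',len(p),p.min(0) if len(p) else '',p.max(0) if len(p) else '')
for p,yaws in (((.62,.02,.143),(0,np.pi)),((.52,-.387,.08),(0,np.pi)),((.449,.4215,.146),np.deg2rad([-36.7,143.3])),((.61,.022,.206),np.deg2rad([-36.7,143.3,-90,90,0]))):
    for y in yaws:
        q=inverse_kinematics(list(p),[0,np.pi/2,y]); print(p,round(y,2),None if q is None else np.round(q,2))
E
```

```text
t0 block 2310 [ 527.7 -388. ] [213.9 212.8] 43.5 circ [ 527.2 -389.3] 108.9 z 0.0593
t0 stand 751 [497.  410.3] [ 81.9 169. ] 76.7 circ [497.  408.4] 92.2 z 0.1142
t0 box 6241 [636.  -21.7] [300.2 360.8] 84.7 circ [634.1 -21.1] 231.7 z 0.1394
t0 probe 61 [448.1 420.6] [33.1 21.9] 53.3 circ [447.1 421.3] 17.4 z 0.1935
t0 awl 34 [553.3 375.7] [17.2 17.3] 48.9 circ [553.4 376.6] 9.7 z 0.1756
close to probe 10 [0.51234209 0.38025015 0.15423693] [0.52450393 0.42351319 0.18080001]
s0 block 1516 [ 529.5 -385.7] [219.5 211.2] 62.3 circ [ 526.6 -385.7] 112.1 z 0.06
s0 stand 897 [498.4 410.3] [ 83.9 174.6] 77.4 circ [498.8 411.4] 92.9 z 0.1148
s0 box 5737 [634.9 -21.7] [307.3 364.4] 84.5 circ [635.2 -21.4] 233.3 z 0.1401
s0 probe 72 [450.2 422.4] [34.7 21.4] 54.4 circ [449.5 422.1] 18.3 z 0.1939
s0 awl 68 [554.9 378.8] [19.  17.2] 42.9 circ [556.  378.4] 11.2 z 0.1732
close to probe 8 [0.51198263 0.38463592 0.14128582] [0.52354642 0.42296767 0.17917611]
(0.62, 0.02, 0.143) 0 [-0.09  0.28  1.62  0.    1.24 -1.67]
(0.62, 0.02, 0.143) 3.14 [-0.09  0.28  1.62 -0.    1.24  1.48]
(0.52, -0.387, 0.08) 0 [-0.76  0.42  1.58  0.    1.15 -2.33]
(0.52, -0.387, 0.08) 3.14 [-0.76  0.42  1.58 -0.    1.15  0.81]
(0.449, 0.4215, 0.146) -0.64 [ 0.63  0.27  1.63 -0.    1.24 -0.3 ]
(0.449, 0.4215, 0.146) 2.5 None
(0.61, 0.022, 0.206) -0.64 [-0.09  0.2   1.59 -0.    1.34 -1.02]
(0.61, 0.022, 0.206) 2.5 [-0.09  0.2   1.59  0.    1.34  2.12]
(0.61, 0.022, 0.206) -1.57 [-0.09  0.2   1.59 -0.    1.34 -0.09]
(0.61, 0.022, 0.206) 1.57 None
(0.61, 0.022, 0.206) 0.0 [-0.09  0.2   1.59  0.    1.34 -1.66]
```

View pics/c.png

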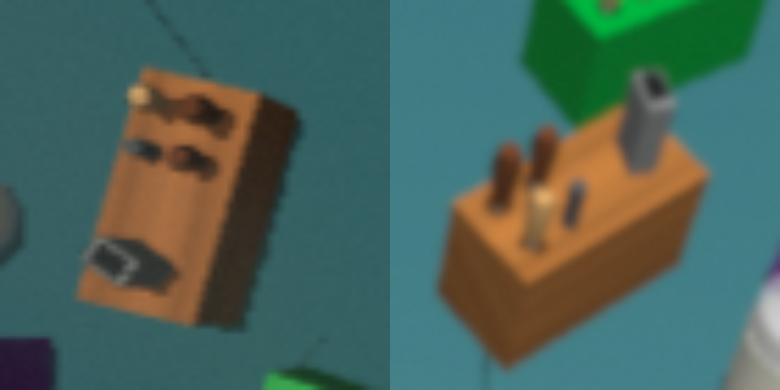

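The crop shows the hygrometer well clear of the awls, which are about 65 mm away. Now I'll hover over the sole and take a close look.

```bash
python3 - <<'E'
from h import *
gripper_to(.085)
movep([.62,.02,.30],[0,np.pi/2,0]); 
rgb,d,K,T=snap('wrist','w1');P=cloud(d,K,T);Z=P[...,2];red=rgb[...,0].astype(int)-rgb[...,2]
m=(Z>.146)&(Z<.16)&(abs(P[...,0]-.62)<.15)&(abs(P[...,1]-.02)<.07)&(red>25)
p=P[m];print(len(p),p.min(0),p.max(0),p[:,2].mean(), cv2.minAreaRect((p[:,:2]*1000).astype(np.float32)))
for x in np.arange(.55,.70,.02):
    s=p[abs(p[:,0]-x)<.005];print(round(x,2),len(s),np.round([s[:,1].min(),s[:,1].max(),(s[:,1].min()+s[:,1].max())/2],4) if len(s) else '')
print(observe()['time_s'])
E
```

```text
11500 [ 0.50314074 -0.02098642  0.1465484 ] [0.73707222 0.05838214 0.15392743] 0.1510053820540029 ((620.0374755859375, 19.689964294433594), (79.12361145019531, 233.89328002929688), 89.14237976074219)
0.55 476 [-0.0054  0.0515  0.023 ]
0.57 570 [-0.0058  0.0501  0.0222]
0.59 518 [-0.0053  0.0475  0.0211]
0.61 463 [-0.0037  0.0438  0.0201]
0.63 568 [-0.0135  0.0517  0.0191]
0.65 636 [-0.0196  0.0575  0.0189]
0.67 492 [-0.0202  0.0583  0.019 ]
0.69 512 [-0.021   0.0577  0.0184]
3.0583
```

View pics/w1.png

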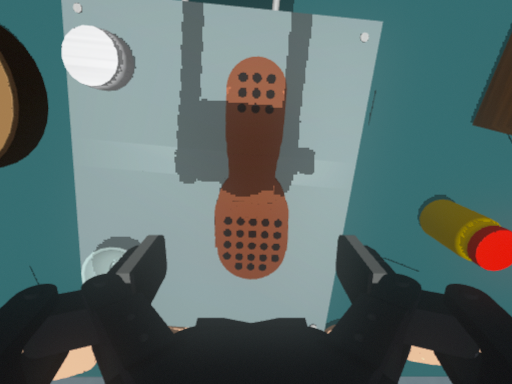

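```bash
python3 - <<'E'
import numpy as np,cv2
from h import cloud
for f,n in(('w1',.004),('t0',.004),('s0',.004)):
    z=np.load(f'pics/{f}.npz');P=cloud(z['d'],z['K'],z['T']);rgb=z['rgb'].astype(int)
    red=(rgb[...,0]>1.35*rgb[...,2])
    m=(P[...,2]>.143)&(P[...,2]<.16)&(abs(P[...,0]-.62)<.13)&(abs(P[...,1]-.02)<.06)&red
    p=P[m];print(f,p[:,0].min(),p[:,0].max())
    for x in np.arange(.51,.735,.01):
        s=p[abs(p[:,0]-x)<n]
        if len(s): print(round(x,3),len(s),'w',round(np.ptp(s[:,1])*1e3,1),'c',round((s[:,1].min()+s[:,1].max())*500,1),end=' | ')
    print()
z=np.load('pics/w1.npz');cv2.imwrite('pics/w1c.png',cv2.resize(z['rgb'][40:290,180:330,::-1],None,fx=2.3,fy=2.3,interpolation=cv2.INTER_CUBIC))
E
```

```text
w1 0.5031407362095215 0.7370722165870764
0.51 367 w 43.5 c 23.9 | 0.52 351 w 53.3 c 23.9 | 0.53 494 w 56.8 c 23.5 | 0.54 475 w 57.3 c 23.5 | 0.55 401 w 56.9 c 23.0 | 0.56 462 w 56.6 c 22.6 | 0.57 455 w 55.9 c 22.2 | 0.58 459 w 55.3 c 21.6 | 0.59 410 w 52.8 c 21.1 | 0.6 371 w 51.0 c 21.2 | 0.61 372 w 47.5 c 20.1 | 0.62 344 w 54.3 c 19.0 | 0.63 457 w 65.2 c 19.1 | 0.64 496 w 72.2 c 19.0 | 0.65 518 w 77.2 c 18.9 | 0.66 505 w 77.8 c 19.1 | 0.67 398 w 78.5 c 19.0 | 0.68 368 w 78.9 c 18.9 | 0.69 446 w 78.5 c 18.5 | 0.7 397 w 79.0 c 18.6 | 0.71 270 w 73.9 c 19.0 | 0.72 272 w 66.6 c 19.5 | 0.73 231 w 51.3 c 19.6 | 
t0 0.5034069441304723 0.7370259713070906
0.51 22 w 35.9 c 23.6 | 0.52 26 w 50.4 c 23.8 | 0.53 30 w 50.5 c 23.9 | 0.54 34 w 50.5 c 23.9 | 0.55 40 w 54.2 c 22.2 | 0.56 32 w 54.2 c 22.4 | 0.57 32 w 54.3 c 22.5 | 0.58 32 w 50.6 c 20.7 | 0.59 42 w 50.7 c 20.9 | 0.6 26 w 43.4 c 20.9 | 0.61 26 w 43.4 c 21.0 | 0.62 32 w 54.3 c 19.3 | 0.63 40 w 61.7 c 19.4 | 0.64 38 w 68.8 c 19.6 | 0.65 41 w 72.4 c 17.9 | 0.66 50 w 76.2 c 19.8 | 0.67 49 w 76.3 c 19.9 | 0.68 42 w 76.3 c 19.9 | 0.69 47 w 76.3 c 19.9 | 0.7 48 w 72.8 c 18.3 | 0.71 42 w 69.1 c 20.2 | 0.72 32 w 58.3 c 18.5 | 0.73 26 w 47.5 c 20.4 | 
s0 0.5054613430968316 0.7370800106674038
0.51 17 w 41.7 c 21.6 | 0.52 28 w 51.0 c 26.5 | 0.53 23 w 57.3 c 23.7 | 0.54 31 w 55.9 c 24.1 | 0.55 26 w 53.0 c 23.6 | 0.56 22 w 56.1 c 23.6 | 0.57 35 w 60.8 c 24.5 | 0.58 25 w 55.7 c 24.2 | 0.59 27 w 54.3 c 21.5 | 0.6 30 w 49.8 c 24.4 | 0.61 24 w 44.0 c 23.3 | 0.62 28 w 50.6 c 19.5 | 0.63 35 w 60.7 c 21.1 | 0.64 48 w 73.4 c 19.2 | 0.65 44 w 77.2 c 20.0 | 0.66 45 w 81.6 c 20.2 | 0.67 43 w 77.8 c 21.3 | 0.68 51 w 75.5 c 18.4 | 0.69 44 w 77.2 c 21.3 | 0.7 49 w 73.9 c 20.3 | 0.71 38 w 74.6 c 21.8 | 0.72 43 w 66.3 c 22.6 | 0.73 30 w 47.8 c 19.6 |
```

View pics/w1c.png

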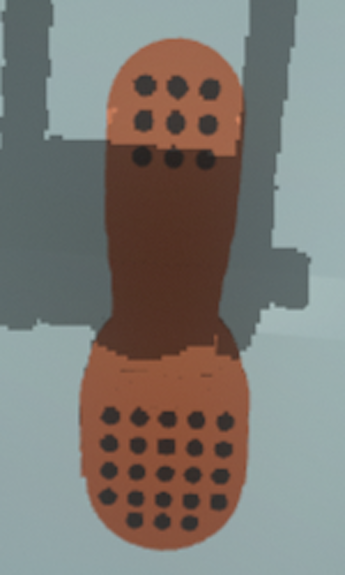

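The crop shows the narrowest part of the waist at about (165,310) in the crop, or x≈0.607. The sole's mid-length is at x≈0.620 and its midline is yawed about −1.2°. I'll grip there after feeling for the box top.

```bash
python3 - <<'E'
from h import *
yaw=np.deg2rad(-1.2); o=[0,np.pi/2,yaw]
gripper_to(.066)
movep([.607,.0203,.20],o)
print(observe()['opening'],observe()['ft_force'])
move_l([.607,.0203,.165],feed=.1)
hit=move_l([.607,.0203,.128],feed=.02,max_force=4)
s=observe();print(hit,s['eef_pos'],s['ft_force'],s['time_s'])
E
```

```text
0.06573290498222807 [-0.08586525 -0.74707247  1.55619731]
True [0.60697338 0.02028813 0.13349745] [-1.33878915  0.76841644  3.69488087] 5.7833
```

```bash
python3 - <<'E'
from h import *
move_l([.607,.0203,.1395],feed=.05)
gripper_to(.03,f_grip=50)
s=observe();print(s['opening'],s['ft_force'])
move_l([.607,.0203,.145],feed=.03)
move_l([.607,.0203,.24],feed=.12)
hold(.2)
s=observe();print(s['opening'],s['ft_force'],s['eef_pos'],s['time_s'])
rgb,d,K,T=snap('wrist','w2');P=cloud(d,K,T)
red=rgb[...,0]>1.35*rgb[...,2]
m=(P[...,2]>.20)&red&(abs(P[...,1]-.02)<.06)&(abs(P[...,0]-.6)<.15)&(P[...,2]<.27)
p=P[m];A=np.c_[p[:,:2],np.ones(len(p))];c,*_=np.linalg.lstsq(A,p[:,2],rcond=None)
print(len(p),p.min(0),p.max(0),'tilt deg',np.rad2deg(c[:2]),'z at tcp',c@[.607,.0203,1])
E
```

```text
0.04619352735111718 [-0.43946611  0.093891    2.6089909 ]
0.04606226352786673 [-0.05249767  0.42275628 -1.09732311] [0.60643947 0.02036328 0.23879879] 7.85
32530 [ 0.50211374 -0.01036425  0.24720237] [0.64928591 0.05288808 0.26970635] tilt deg [0.31605553 0.15096769] z at tcp 0.2503711270888752
```

View pics/w2.png

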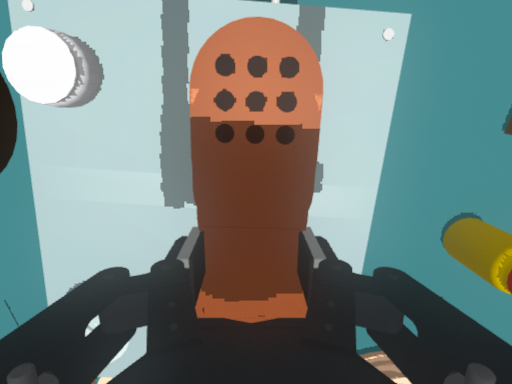

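The sole is held level, with heel and waist visible and its underside about 0 mm from TCP height. Next I'll lay it on the block.

```bash
python3 - <<'E'
from h import *
x,y=.5215,-.387; o=[0,np.pi/2,0]
movep([x,y,.20],o)
move_l([x,y,.075],feed=.12); hold(.2)
hit=move_l([x,y,.052],feed=.015,max_force=3)
s=observe();print(hit,s['eef_pos'],s['ft_force'],s['time_s'])
gripper_to(.066); hold(.1)
s=observe();print(s['opening'],s['eef_pos'],s['ft_force'])
move_l([x,y,.10],feed=.08)
move_l([x,y,.28],feed=.2)
rgb,d,K,T=snap('wrist','w3');P=cloud(d,K,T)
red=rgb[...,0]>1.8*rgb[...,2]
m=(P[...,2]>.066)&(P[...,2]<.08)&(abs(P[...,1]-y)<.06)&(abs(P[...,0]-.528)<.15)
p=P[m];A=np.c_[p[:,:2],np.ones(len(p))];c,*_=np.linalg.lstsq(A,p[:,2],rcond=None)
print(len(p),p.min(0),p.max(0),'tilt deg',np.rad2deg(c[:2]),p[:,2].mean())
m=(abs(P[...,2]-.06)<.005)&(np.hypot(P[...,0]-.528,P[...,1]+.387)<.14)
p=P[m];print('block',cv2.minEnclosingCircle((p[:,:2]*1000).astype(np.float32)))
print(observe()['time_s'])
E
```

```text
True [ 0.5214554  -0.38696435  0.05958739] [-0.45000861  0.22478331  5.44059311] 11.8333
0.06596370850618738 [ 0.52046002 -0.38603947  0.05794749] [ 0.03444626  0.34637133 -0.67945537]
8943 [ 0.41755264 -0.42700961  0.06612188] [ 0.65165953 -0.34710596  0.07410511] tilt deg [0.31012749 0.03134665] 0.07111024757626302
block ((526.8444213867188, -390.0510559082031), 109.89067840576172)
14.0333
```

View pics/w3.png

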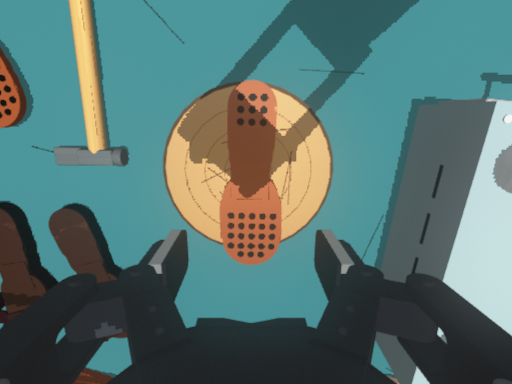

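The sole lies flat and face up at (252,172) on the block, with its mid-length 7 mm and its waist 5 mm from the block centre. Now I'll look at the uncovered port and the hygrometer.

```bash
python3 - <<'E'
from h import *
gripper_to(.085)
movep([.612,.021,.30],[0,np.pi/2,0]); hold(.2)
rgb,d,K,T=snap('wrist','w4');P=cloud(d,K,T)
m=(P[...,2]<.132)&(P[...,2]>-.01)&(d>0)&(np.hypot(P[...,0]-.609,P[...,1]-.021)<.05)
print('hole px',m.sum())
# intersect pixel rays with z=.14
v,u=np.indices(d.shape);ray=np.stack([(u-K[0,2])/K[0,0],(v-K[1,2])/K[1,1],np.ones_like(d)],-1)@T[:3,:3].T
Q=T[:3,3]+ray*((.14-T[2,3])/ray[...,2])[...,None]
q=Q[m];print('hole',cv2.minEnclosingCircle((q[:,:2]*1000).astype(np.float32)),q.mean(0))
g=(abs(P[...,2]-.14)<.006)&(np.hypot(P[...,0]-.609,P[...,1]-.021)<.05)
print('top z',P[g][:,2].mean())
t,l=int(v[m].mean()),int(u[m].mean()); c1=cv2.resize(rgb[t-50:t+50,l-50:l+50],(400,400))
o=[0,np.pi/2,np.deg2rad(-36.2)]
movep([.449,.4215,.30],o); hold(.2)
rgb,d,K,T=snap('wrist','w5');P=cloud(d,K,T)
m=(P[...,2]>.186)&(P[...,2]<.205)&(np.hypot(P[...,0]-.449,P[...,1]-.4215)<.035)
p=P[m];r=cv2.minAreaRect((p[:,:2]*1000).astype(np.float32));print('probe',m.sum(),r,p[:,2].mean())
v0,u0=np.argwhere(m).mean(0).astype(int);c2=cv2.resize(rgb[max(0,v0-50):v0+50,u0-50:u0+50],(400,400))
cv2.imwrite('pics/c5.png',np.hstack([c1,c2])[:,:,::-1]);print(observe()['time_s'],t,l,v0,u0)
E
```

```text
hole px 407
hole ((608.792724609375, 19.225688934326172), 12.555838584899902) [0.60889695 0.0192727  0.14      ]
top z 0.13953937169507438
probe 907 ((449.4005126953125, 420.53924560546875), (33.89621353149414, 22.515527725219727), 54.20323181152344) 0.1937110619185486
18.0 173 250 187 250
```

View pics/c5.png

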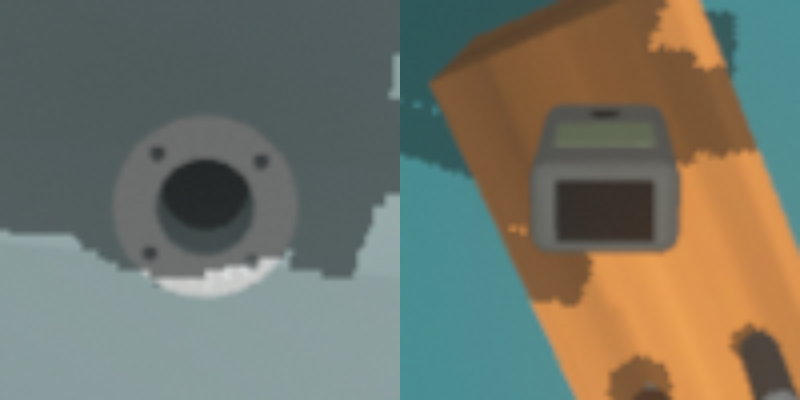

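The left crop shows the open bore centred at (205,205), which puts the port at (0.6088, 0.0192). The right crop shows the hygrometer's grip top at (605,180), world (0.4494, 0.4205) with its y axis at 54.2°. Now I'll grip it and draw it out.

```bash
cat >> h.py <<'E'
def stem(fn=None):
    """fit the held stem's axis in wrist depth; returns points on axis"""
    s=observe(); e=np.array(s['eef_pos']); rgb,d,K,T=snap('wrist',fn); P=cloud(d,K,T)
    m=(d>0)&(np.hypot(P[...,0]-e[0],P[...,1]-e[1])<.02)&(P[...,2]>e[2]-.15)&(P[...,2]<e[2]-.034)
    return s,e,rgb,d,K,T,P,m
E
python3 - <<'E'
from h import *
x,y=.4494,.4205; o=[0,np.pi/2,np.deg2rad(-35.8)]
gripper_to(.06)
movep([x,y,.23],o)
hit=move_l([x,y,.145],feed=.1,max_force=10); hold(.1)
s=observe();print(hit,s['eef_pos'],s['ft_force'])
gripper_to(.02,f_grip=60)
s=observe();print(s['opening'],s['eef_pos'],s['ft_force'])
move_l([x,y,.165],feed=.04)
print(observe()['ft_force'])
move_l([x,y,.36],feed=.12);hold(.3)
s,e,rgb,d,K,T,P,m=stem('w6')
print(s['opening'],e,s['ft_force'],s['time_s'])
p=P[m];print(len(p))
for z in np.arange(e[2]-.145,e[2]-.03,.01):
    k=p[abs(p[:,2]-z)<.005]
    if len(k):print(round(z-e[2],3),len(k),np.round(np.median(k,0)-e,4))
E
```

```text
False [0.44999888 0.42093913 0.14614372] [-0.18924938 -0.59234811  0.14856985]
0.03304571308349117 [0.4497875  0.42077964 0.14572154] [ 0.1579109  -0.55416081  3.65854932]
[ 0.0106462  -0.27339532 -1.32485268]
0.03329080124825098 [0.44933797 0.42045798 0.35974566] [-0.26541646  0.45182176 -1.80397937] 22.9333
246
-0.135 13 [-0.0033  0.0026 -0.1341]
-0.125 19 [-0.0038  0.0019 -0.125 ]
-0.115 20 [-0.0034  0.0021 -0.1147]
-0.105 24 [-0.0034  0.0018 -0.1042]
-0.095 26 [-0.0035  0.0021 -0.0946]
-0.085 31 [-0.0036  0.002  -0.0855]
-0.075 32 [-0.0035  0.0024 -0.075 ]
-0.065 49 [-0.0035  0.0022 -0.0649]
-0.055 32 [-0.0034  0.0022 -0.0559]
```

View pics/w6.png

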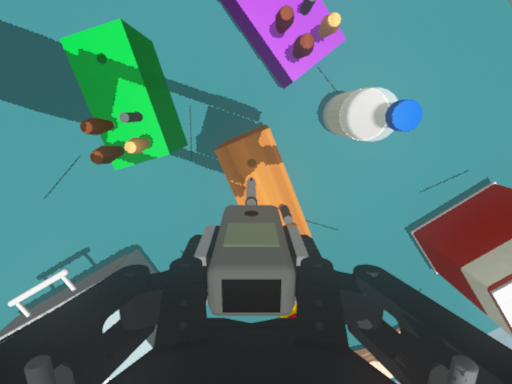

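The hygrometer is held upright and its stem is visible from (251,180) to (252,205). Its axis is within 0.5 mm of the TCP axis and straight. Next is the ring height, then a move over the port.

```bash
python3 - <<'E'
from h import *
z=np.load('pics/w6.npz');P=cloud(z['d'],z['K'],z['T']);e=np.array([.44934,.42046,.35975])
m=(z['d']>0)&(np.hypot(P[...,0]-e[0],P[...,1]-e[1])<.02)&(P[...,2]>e[2]-.15)&(P[...,2]<e[2]-.02)
g=z['rgb'].mean(-1)
for r in np.unique(np.argwhere(m)[:,0]):
    k=m[r]; print(r,round(float(np.median(P[r][k][:,2]))-e[2],4),int(np.median(g[r][k])),k.sum(),end=' | ')
o=[0,np.pi/2,np.deg2rad(-35.8)]; X,Y=.6091,.0194
movep([X,Y,.36],o); hold(.3)
s,e,rgb,d,K,T,P,m=stem('w7'); p=P[m]
print('\n',e,s['time_s'])
q=p[(p[:,2]-e[2]<-.05)];c=-np.array([np.sin(np.deg2rad(54.2)),-np.cos(np.deg2rad(54.2))])*.004
print('axis offset',np.median(q,0)[:2]-e[:2]-c, 'slopes',np.polyfit(q[:,2],q[:,0],1)[0],np.polyfit(q[:,2],q[:,1],1)[0])
v,u=np.indices(d.shape);ray=np.stack([(u-K[0,2])/K[0,0],(v-K[1,2])/K[1,1],np.ones_like(d)],-1)@T[:3,:3].T
Q=T[:3,3]+ray*((.14-T[2,3])/ray[...,2])[...,None]
h=(P[...,2]<.132)&(d>0)&(np.hypot(Q[...,0]-X,Q[...,1]-Y)<.018)
print('hole',h.sum(),cv2.minEnclosingCircle((Q[h][:,:2]*1000).astype(np.float32)))
cv2.imwrite('pics/c7.png',cv2.resize(rgb[100:260,170:330,::-1],(560,560),interpolation=cv2.INTER_CUBIC))
E
```

```text
178 -0.1347 107 4 | 179 -0.1315 116 6 | 180 -0.1273 127 8 | 181 -0.124 123 8 | 182 -0.1198 127 8 | 183 -0.1155 127 8 | 184 -0.1119 126 8 | 185 -0.1081 126 8 | 186 -0.1041 127 8 | 187 -0.101 126 8 | 188 -0.0971 127 8 | 189 -0.0947 127 9 | 190 -0.0919 127 9 | 191 -0.088 127 9 | 192 -0.0853 127 10 | 193 -0.0813 127 10 | 194 -0.0786 127 9 | 195 -0.0762 127 10 | 196 -0.0733 116 10 | 197 -0.0703 85 10 | 198 -0.0657 88 10 | 199 -0.0647 110 10 | 200 -0.063 125 11 | 201 -0.0607 125 12 | 202 -0.0581 126 12 | 203 -0.0554 126 12 | 204 -0.0525 120 11 | 205 -0.0271 110 42 | 206 -0.0254 94 46 | 207 -0.0235 94 51 | 208 -0.0216 94 52 | 209 -0.0205 94 18 | 210 -0.0209 94 5 | 211 -0.0203 101 1 | 212 -0.0251 114 1 | 213 -0.0213 105 2 | 
 [0.60907468 0.02016469 0.36002574] 24.875
axis offset [-0.00024395 -0.00027656] slopes -0.0005754452357296487 0.0006381115497645062
hole 293 ((609.025634765625, 19.814802169799805), 12.572580337524414)
```

View pics/c7.png

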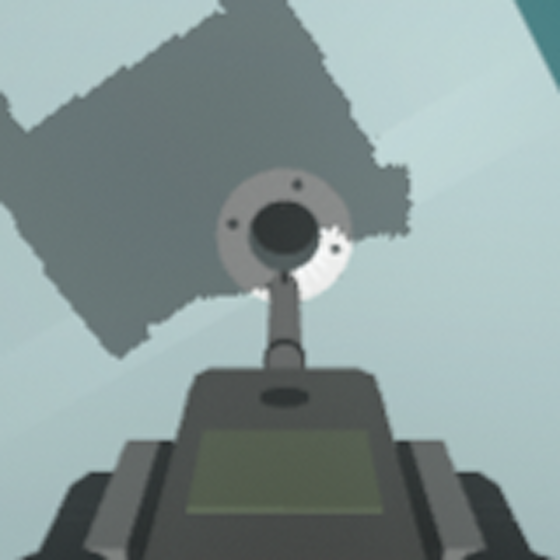

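The stem hangs above the port with its tip just in front of the bore, at about (285,275) in the crop, and the ring at (285,350). Before inserting I'll check the ring height by reprojection, since my two estimates differ by about 3 mm.

```bash
python3 - <<'E'
from h import *
for f,e in(('w6',[.44934,.42046,.35975]),('w7',[.60907,.02016,.36003])):
    z=np.load(f'pics/{f}.npz');K,T=z['K'],z['T'];g=z['rgb'].mean(-1);e=np.array(e)
    a=np.deg2rad(54.2);c=-np.array([np.sin(a),-np.cos(a)])*.004+[-.0003,-.0002]
    def row(dz,c=c):
        p=np.linalg.inv(T)@np.r_[e+np.r_[c,dz],1]; return (K@p[:3]/p[2])[:2]
    col=int(round(row(-.08)[0]))
    print(f,col,'rows pred tip(front,-.1407)',row(-.1407)[1],'ring -.0657',row(-.0657)[1],'ring -.0687',row(-.0687)[1],'grip bottom front edge -.0307',row(-.0307,c/.004*.011)[1],' top front',row(.0493,c/.004*.011)[1])
    print({r:int(g[r,col-2:col+3].mean()) for r in range(170,212)})
E
```

```text
w6 250 rows pred tip(front,-.1407) 176.72256758953608 ring -.0657 198.16400119974747 ring -.0687 197.03520902848985 grip bottom front edge -.0307 203.1830416340235  top front 270.52168694199986
{170: 108, 171: 111, 172: 121, 173: 133, 174: 150, 175: 164, 176: 163, 177: 148, 178: 115, 179: 103, 180: 108, 181: 121, 182: 126, 183: 126, 184: 126, 185: 126, 186: 126, 187: 127, 188: 127, 189: 127, 190: 127, 191: 127, 192: 126, 193: 126, 194: 127, 195: 127, 196: 110, 197: 68, 198: 86, 199: 120, 200: 126, 201: 127, 202: 127, 203: 126, 204: 121, 205: 105, 206: 94, 207: 94, 208: 94, 209: 94, 210: 82, 211: 52}
w7 250 rows pred tip(front,-.1407) 176.71649615509108 ring -.0657 198.16921757719143 ring -.0687 197.0398403260218 grip bottom front edge -.0307 203.19608486155784  top front 270.57178684933365
{170: 54, 171: 55, 172: 71, 173: 89, 174: 90, 175: 90, 176: 92, 177: 98, 178: 97, 179: 89, 180: 92, 181: 101, 182: 105, 183: 104, 184: 105, 185: 105, 186: 105, 187: 105, 188: 105, 189: 105, 190: 105, 191: 105, 192: 105, 193: 105, 194: 105, 195: 104, 196: 93, 197: 64, 198: 75, 199: 100, 200: 104, 201: 104, 202: 104, 203: 105, 204: 100, 205: 88, 206: 81, 207: 80, 208: 80, 209: 80, 210: 72, 211: 54}
```

```bash
python3 - <<'E'
from h import *
z=np.load('pics/w7.npz');P=cloud(z['d'],z['K'],z['T'])
m=(np.hypot(P[...,0]-.6091,P[...,1]-.0202)<.015)&(P[...,2]>.36+.03)
print('grip top rel TCP (expect .0493, bias -.0013)',np.round(np.percentile(P[m][:,2]-.36003,[10,50,90]),4),m.sum())
tgt=np.array([.6092,.0198]); cmd=tgt.copy()
move_l([*cmd,.31],feed=.1); hold(.6)
for i in range(3):
    e=np.array(observe()['eef_pos']);print(e,np.round(observe()['tcp_rot'],4))
    if np.hypot(*(tgt-e[:2]))<.0003: break
    cmd+=tgt-e[:2]; move_l([*cmd,.31],feed=.02); hold(.4)
f0=np.array(observe()['ft_force'])
hit=move_l([*cmd,.26],feed=.05,max_force=4); hold(.3); s=observe();print(hit,s['eef_pos'],s['ft_force']-f0,s['time_s'])
if not hit:
    hit=move_l([*cmd,.2057],feed=.03,max_force=4); hold(.6); s=observe();print(hit,s['eef_pos'],np.array(s['ft_force'])-f0,s['time_s'])
E
```

```text
grip top rel TCP (expect .0493, bias -.0013) [0.0455 0.0742 0.0905] 9682
[0.60918614 0.0198219  0.31004985] [1.1647 1.5708 0.5399]
False [0.6092877  0.01979303 0.26020283] [-0.51818567  0.97300085 -1.04901927] 27.625
False [0.6091975  0.01978619 0.20568223] [-0.66168815  0.90669177 -1.10436577] 30.1833
```

```bash
python3 - <<'E'
from h import *
a,da,Ka,Ta=snap('scene','s8'); b,d,K,T=snap('wrist','w8'); snap('top','t8')
e=np.array(observe()['eef_pos'])
p=np.linalg.inv(Ta)@[.609,.0195,.14,1]; px=(Ka@p[:3]/p[2])[:2]; print('port px scene',px)
z=np.load('pics/w7.npz');P=cloud(z['d'],z['K'],z['T'])
h=P[300:312,235:265] ; print('grip top display z rel',np.median(P[285:300,240:262,2])-.36003)
u,v=px.astype(int);c1=cv2.resize(a[v-40:v+25,u-32:u+33],(400,400),interpolation=cv2.INTER_CUBIC)
# port in wrist
p=np.linalg.inv(T)@[.609,.0195,.14,1]; qx=(K@p[:3]/p[2])[:2];print('port px wrist',qx)
u,v=qx.astype(int);c2=cv2.resize(b[v-40:v+40,u-40:u+40],(400,400),interpolation=cv2.INTER_CUBIC)
cv2.imwrite('pics/c8.png',np.hstack([c1,c2])[:,:,::-1])
E
```

```text
port px scene [238.25396307 202.20777114]
grip top display z rel 0.04909195806508698
port px wrist [250.3702033  203.38634974]
```

View pics/c8.png

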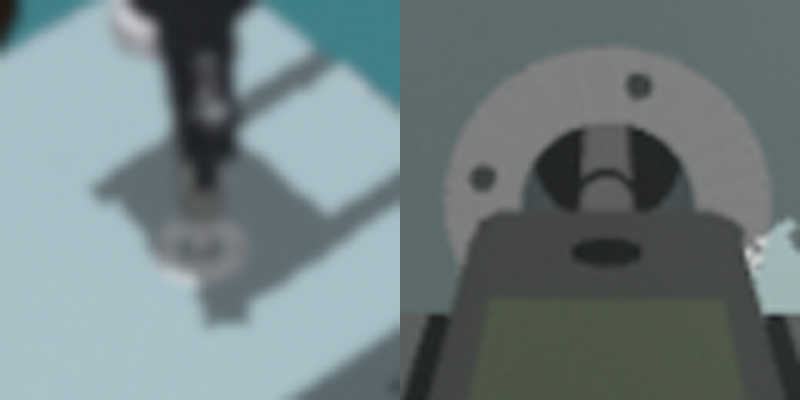

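The scene crop shows the stem entering the flange ring at (200,245). The wrist crop shows the stem at (606,160), within about 1 mm of the bore's centreline sideways and clear all round, with the depth ring at the mouth. The grip-top depth, 49.1 mm above the TCP against 49.3 mm expected, confirms no slip. I'm handing in.

```bash
python3 - <<'E'
from h import *
hold(.3); s=observe(); print(s['eef_pos'],np.abs(s['joint_velocities']).max(),s['ft_force'],s['opening'],s['time_s'])
job_done()
E
```

```text
[0.60918204 0.01978108 0.20569717] 0.0017577074414575078 [ 0.53814813  0.5312895  -0.7810442 ] 0.03353925624579153 30.6333
the job is handed in; nothing more can be done
```

The job is handed in at 30.6 s of the 72 s allowed: the sole is on the cutting block, and the hygrometer is being held still and upright in the test port. I gripped the sole across its waist, lowered it until light contact and let go. Then I drew the hygrometer straight up out of the awl block and lowered its stem through the port.

**What the last checks showed**
- **Sole:** it lies flat and face up on the block. Its mid-length is about 7 mm from the block centre and its narrowest waist about 5 mm from it. Those two points are about 13 mm apart, so I aimed between them.
- **Centring:** the stem is upright to within about 0.1° and about 1 mm or better from the port centre. There was no contact force during insertion, about 1–1.5 N of sensor noise.
- **Depth:** the ring should be level with the box top to about 1–2 mm, based on the grip geometry and the measured height of the grip top.
- **Still at hand-in:** joint speeds were below 0.002 rad/s.

**One disagreement:** a direct reading of the ring in the wrist picture came out 2–3 mm lower. I put that down to the ring being slightly thicker than the stem and kept the geometric value. The stem's tip and the grip's underside both read a few mm higher in the same picture.

I did not re-check the other bench items after the insertion. None were approached closely.

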